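# Face up the pantry row by height

### The job

Line up the four food containers (canister, jar, can, pot) on the four cork mats of the wooden board in order of height, tallest on the mat next to the dark end block and stepping down to the shortest at the far end. Stand each one upright and centred on its own mat, let go of it, and do not knock over or shift the little green glass cruet that stands among them.

Things in the scene. Friction and masses are not known exactly. Their poses are not given: they have to be found in the camera images.
- canister: Tallest: slim round steel canister with grey lid and paper label, 52 mm across, 150 mm high, straight-sided up to the lid, which is the top 18 mm (51 mm across); about 0.25 kg. Loose, stands upright on the counter at the start among the others; origin at the centre of its base, z up.
- jar: Second tallest: round amber glass jar with steel lid, 58 mm across, 118 mm high, straight-sided up to the lid, which is the top 18 mm and narrower (52 mm across); about 0.28 kg. Loose, stands upright on the counter at the start among the others; origin at the centre of its base, z up.
- can: Third: round bare-metal food can with paper label, 54 mm across, 88 mm high, straight-sided; about 0.25 kg. Loose, stands upright on the counter at the start among the others; origin at the centre of its base, z up.
- pot: Shortest: squat round white ceramic pot with flat wooden lid, 58 mm across, 60 mm high; the lid is the top 10 mm (56 mm across), below it the side is straight; about 0.16 kg. Loose, stands upright on the counter at the start among the others; origin at the centre of its base, z up.
- mat_a: One of the four equal round cork mats, 82 mm across and 3 mm thick, fixed in a straight row on the board, neighbours 95 mm centre to centre. Origin at the centre of its underside, which lies on the board 18 mm above the counter; its top, where a container stands, is 21 mm above the counter. Which letter lies where in the row changes.
- mat_b: One of the four equal round cork mats, 82 mm across and 3 mm thick, fixed in a straight row on the board, neighbours 95 mm centre to centre. Origin at the centre of its underside, which lies on the board 18 mm above the counter; its top, where a container stands, is 21 mm above the counter. Which letter lies where in the row changes.
- mat_c: One of the four equal round cork mats, 82 mm across and 3 mm thick, fixed in a straight row on the board, neighbours 95 mm centre to centre. Origin at the centre of its underside, which lies on the board 18 mm above the counter; its top, where a container stands, is 21 mm above the counter. Which letter lies where in the row changes.
- mat_d: One of the four equal round cork mats, 82 mm across and 3 mm thick, fixed in a straight row on the board, neighbours 95 mm centre to centre. Origin at the centre of its underside, which lies on the board 18 mm above the counter; its top, where a container stands, is 21 mm above the counter. Which letter lies where in the row changes.
- end_block: Upright dark wooden block fixed at one end of the 130 x 500 mm board (which end changes), in line with the mats: 110 mm across the board, 30 mm along the row (its y axis), 50 mm high, top 68 mm above the counter. Origin at the centre of its underside; the mats' centres lie 82.5, 177.5, 272.5 and 367.5 mm from it. At the board's other end is only a flat pale batten 12 mm high.
- cruet: Small green glass cruet with cork, a bystander: 44 mm across, 92 mm high, loose, 0.14 kg, standing on the counter among the containers. Origin at the centre of its base, z up. Not to be knocked over or shifted.

How it is judged:
At the end, for the whole second after the job is handed in: Counting from the end block: canister, jar, can, pot, one per mat in that order, each upright (within 0.1 rad), within 15 mm of its mat's centre and resting on it, released and at rest; the cruet upright and within 30 mm of where it was ((horizontal distance between canister and mat_a below 0.015 m or horizontal distance between canister and mat_b below 0.015 m or horizontal distance between canister and mat_c below 0.015 m or horizontal distance between canister and mat_d below 0.015 m) and horizontal distance between canister and end_block between 0.0525 and 0.1125 m and height (world z) of canister between 0.016 and 0.027 m and angle between each of canister, jar, can, pot's own z axis and vertical below 0.1 rad and linear speed of each of canister, jar, can, pot below 0.02 m/s and angular speed of each of canister, jar, can, pot below 0.2 rad/s and (horizontal distance between jar and mat_a below 0.015 m or horizontal distance between jar and mat_b below 0.015 m or horizontal distance between jar and mat_c below 0.015 m or horizontal distance between jar and mat_d below 0.015 m) and horizontal distance between jar and end_block between 0.1475 and 0.2075 m and height (world z) of jar between 0.016 and 0.027 m and (horizontal distance between can and mat_a below 0.015 m or horizontal distance between can and mat_b below 0.015 m or horizontal distance between can and mat_c below 0.015 m or horizontal distance between can and mat_d below 0.015 m) and horizontal distance between can and end_block between 0.2425 and 0.3025 m and height (world z) of can between 0.016 and 0.027 m and (horizontal distance between pot and mat_a below 0.015 m or horizontal distance between pot and mat_b below 0.015 m or horizontal distance between pot and mat_c below 0.015 m or horizontal distance between pot and mat_d below 0.015 m) and horizontal distance between pot and end_block between 0.3375 and 0.3975 m and height (world z) of pot between 0.016 and 0.027 m and distance of cruet from where it was at the start of the episode below 0.03 m and angle between cruet's own z axis and vertical below 0.3 rad); the robot touches nothing.
It fails at once if the cruet is knocked over or shifted by more than 30 mm (distance of cruet from where it was at the start of the episode above 0.03 m or angle between cruet's own z axis and vertical above 0.5 rad).
It also fails if it takes over 120 s, if anything falls off the work surface, if the arm or the gripper's body presses on something with over 40 N, if the wrist force passes 120 N, or if a joint passes its speed limit or range.

### The arm

A 6-joint arm with a two-finger parallel gripper is mounted at the origin on the work surface. World frame = base frame: x ahead of the robot, y to its left, z up, the work surface at z = 0. Lengths are in m, angles in rad, forces in N, time in s.
With the tool pointing down it reaches from about 0.375 to 0.9 m from the base axis. Payload 3.1 kg.
Tool frame: the origin (TCP) lies where the fingers leave the gripper's body, on its centre line; the fingertips stand 70 mm ahead of it and the grasp point (between the pads) lies 51 mm ahead of it (robot.tip_reach is the distance from the TCP to the fingertips, in m); z points along the fingers, y is the line along which they close (so a half turn about z gives the same grasp; the last joint's range is limited). The gripper opens to 87 mm and grips with 3 to 60 N. Pads are 19 mm wide; open, the fingers measure 117 mm over their backs; the gripper's body (75 mm by 190 mm) begins 51 mm behind the grasp point.
Start: joints at [-1.3, 0.527, 1.433, -0, 1.181, -0.178], TCP at [0.271, -0.563, 0.292] pointing down, gripper open.
Joint ranges: [-3.08, 3.08], [-0.75, 2.2], [0.22, 2.44], [-1.43, 4.57], [0, 2.65], [-2.85, 2.85]. Speed limits (rad/s): [2.79, 2.79, 3.14, 3.14, 3.14, 3.14].

### API

Orientations are given as a unit quaternion [x, y, z, w].
In Python, from rig import robot gives the robot as it stands.
- The arm moves only by the tool carry_out, never from a script. Its argument "rows" is a list that holds one entry, the list of rows, each a list of 6 numbers: the shift along the tool's x, y, z in mm, then the turn, a rotation vector about the tool's x, y, z in units of 8 degrees (1.0 is 8 degrees). A call has 1 to 20 rows; each row is the pose to reach, as a shift and turn from the pose commanded when the call began, along the tool's axes at that moment; what a row does not reach only later rows make up. A row lasts 1/10 s, in which the tool goes at most 50 mm and 8.59 degrees, less where a joint would pass 70% of its speed; a pose out of reach is approached as far as the arm can. A call with a gripper value outside its range is refused whole. "fingers" is the opening, from 0 (shut) to 1 (fully open), set as the call begins (left out, the last holds). The fingers move at their own pace and stop on an object; "grip_force" is the grip in N (left out, the last holds). Time passes only in rows, so rows that repeat a pose let the fingers close. It gives the time, the measured TCP pose, the force and the opening at its end, in the units of the state.
- robot.get_obs(): the state, without advancing time (a new reading comes with each control period).
- robot.camera(name): name is "side" or "top" or "wrist"; returns a dict with "color" (420x560x3 uint8, red, green, blue), "depth" (420x560 float32, m along the optical axis (not along the pixel's ray), 0 where there is no reading), "K" (3x3 intrinsics, pixels), "D" ([k1, k2, p1, p2, k3] as OpenCV has them; the pictures are not rectified), "camera_from_world" (4x4, takes a point from world to camera coordinates). Camera axes: x right, y down, z forward; pixel columns grow to the right and rows downward; lengths in m; the calibration is good to about 2 mm. A picture is of the moment at which its call begins.
- robot.hand_in(): hands the job in, once; it reports no verdict.
The state is a dict: "time": time; "q": joint angles; "joint_velocities": joint speeds; "joint_torque": joint torques, N m; "position": TCP position; "tool_rot": TCP orientation; "ft_force": force on the tool from outside, world axes, zero at the start; "moment": the same for the moment, N m; "grip_width": finger opening in m.
Only numpy, scipy, OpenCV 4.12 (cv2) and the standard library are available. Lean on these libraries where they do the work, as an engineer would, in place of code of your own. Each camera call takes 0.05 s, during which the arm holds its last target. There are 200 camera calls.

## Working session

There is one attempt and no reset: what is moved stays moved. The work goes in short steps, Python scripts to look and compute and a tool call to move; the robot and the scene stay as the last step left them, time stands still between calls to the robot, and variables do not carry over. Pictures are saved under pics/ and viewed, on a budget of 14 in all, crops included, one or two more only if the job needs it, and the job is handed in when it is done.

Besides the shell and the picture viewer there is one more tool, called after "Emit:" as name(argument=value, ...), one argument or row to a line, values as JSON. carry_out: Moves the arm, as the interface text tells. Its arguments: {"type":"object","properties":{"rows":{"type":"array"},"fingers":{"type":"number"},"grip_force":{"type":"number"}},"required":["rows"]}

```bash
ls; mkdir -p pics; python3 - <<'E'
from rig import robot
import cv2,numpy as np
o=robot.get_obs(); print(o)
for n in("top","side"):
    c=robot.camera(n); cv2.imwrite(f"pics/{n}0.png",c["color"][...,::-1])
    np.savez(f"{n}0.npz",**c); print(n,c["K"].tolist(),c["D"],c["camera_from_world"].round(4).tolist(),(c["depth"]>0).mean())
E
```

```text
pics
{'time': 0.0, 'q': array([-1.30053425e+00,  5.28449251e-01,  1.43390023e+00,  1.94513952e-05,
        1.18141455e+00, -1.78493238e-01]), 'joint_velocities': array([-0.00057803,  0.00012618, -0.00133001,  0.00049793, -0.0001387 ,
        0.00037907]), 'joint_torque': array([ 7.97986104e-04, -4.40042818e+01, -1.76588792e+01,  6.33742777e-02,
        5.83713397e-02, -1.57520244e-04]), 'position': array([ 0.27102759, -0.56252547,  0.29128254]), 'tool_rot': array([ 9.74933015e-01,  2.22495925e-01, -4.08145815e-05, -1.08495967e-03]), 'ft_force': array([ 0.10956167,  0.4533079 , -0.31256341]), 'moment': array([ 0.0060785 , -0.00333974, -0.03230676]), 'grip_width': 0.08729787838281401}
top [[484.905637825554, 0.0, 290.4331581279301], [0.0, 484.905637825554, 206.38672943718723], [0.0, 0.0, 1.0]] [-0.1003635  0.         0.         0.         0.       ] [[-0.0228, -0.9997, 0.0, -0.0129], [-0.9888, 0.0226, -0.1478, 0.5431], [0.1477, -0.0034, -0.989, 0.8943], [0.0, 0.0, 0.0, 1.0]] 0.9960884353741497
side [[432.10301532473653, 0.0, 284.85063727664544], [0.0, 432.10301532473653, 210.19439768915794], [0.0, 0.0, 1.0]] [-0.02999054  0.          0.          0.          0.        ] [[-0.9601, -0.2795, -0.0111, 0.4995], [-0.1879, 0.6737, -0.7147, 0.1398], [0.2073, -0.6841, -0.6994, 0.8955], [0.0, 0.0, 0.0, 1.0]] 0.9958545918367347
```

View pics/top0.png

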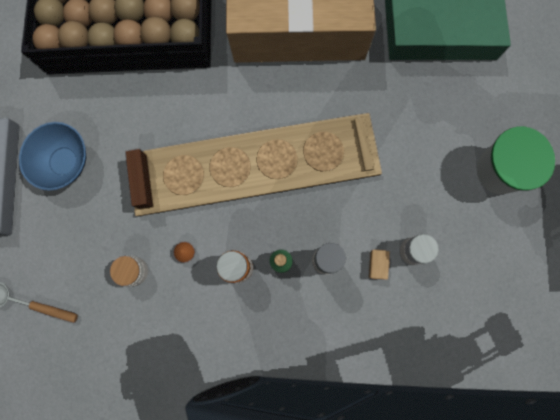

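View pics/side0.png

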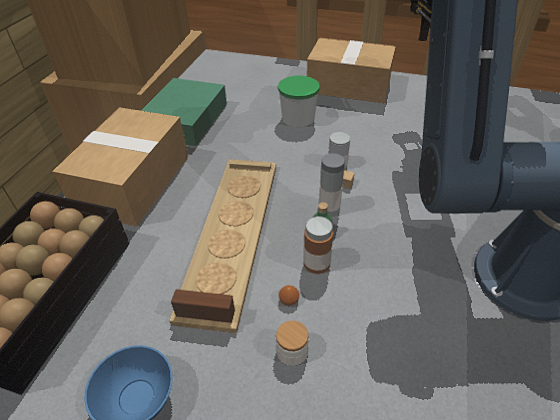

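Top view: the end block is on the left at (139,180), with mats at (182,175), (229,167), (277,159) and (323,151). The containers are pot (126,271), jar (235,267), canister (330,258) and can (423,250). The cruet is at (281,262), close between jar and canister. There is also an orange ball at (185,251) and a small wood block at (379,264). The side view agrees with this.

```bash
cat > h.py <<'E'
import numpy as np,cv2
def rays(c,uv):
    uv=np.asarray(uv,float).reshape(-1,1,2)
    n=cv2.undistortPoints(uv,c["K"],c["D"]).reshape(-1,2)
    return np.c_[n,np.ones(len(n))]
def toworld(c,P):
    T=c["camera_from_world"]; return (P-T[:3,3])@T[:3,:3]
def cloud(c):
    h,w=c["depth"].shape; v,u=np.mgrid[:h,:w]
    P=rays(c,np.stack([u,v],-1))*c["depth"].reshape(-1,1)
    return toworld(c,P).reshape(h,w,3)
def onplane(c,uv,z):
    d=toworld(c,rays(c,uv)); o=toworld(c,np.zeros((1,3))); d=d-o
    return o+d*((z-o[:,2:])/d[:,2:])
def project(c,X):
    T=c["camera_from_world"]; return cv2.projectPoints(np.float64(X).reshape(-1,1,3),cv2.Rodrigues(T[:3,:3])[0],T[:3,3],c["K"],c["D"])[0].reshape(-1,2)
def triang(cs,uvs):
    A=0;b=0
    for c,uv in zip(cs,uvs):
        o=toworld(c,np.zeros((1,3)))[0]; d=toworld(c,rays(c,[uv]))[0]-o; d/=np.linalg.norm(d)
        M=np.eye(3)-np.outer(d,d); A=A+M; b=b+M@o
    return np.linalg.solve(A,b)
def blob(mask,uv,r):
    """centre of ellipse fitted to the blob nearest uv"""
    n,l,s,cen=cv2.connectedComponentsWithStats(mask.astype(np.uint8))
    i=1+np.argmin(np.hypot(*(cen[1:]-uv).T)+1e3*(s[1:,4]<20))
    ct=max(cv2.findContours((l==i).astype(np.uint8),0,1)[0],key=cv2.contourArea)
    return cv2.fitEllipse(cv2.convexHull(ct)),s[i,4]
E
python3 - <<'E'
import numpy as np,cv2
from h import *
t=dict(np.load("top0.npz"));s=dict(np.load("side0.npz"))
ct,cs=cloud(t),cloud(s)
print("counter z",np.median(ct[300:330,150:350,2][...]), ct[330,200])
for n,u,v in [("pot",126,271),("jar",232,266),("cruet",280,260),("canister",330,257),("can",423,249),("ball",185,250),("wood",379,260),("block",139,180)]:
    p=ct[v,u]; z=np.median(ct[v-2:v+3,u-2:u+3,2])
    near=lambda C:(np.hypot(C[...,0]-p[0],C[...,1]-p[1])<.05)&(abs(C[...,2]-z)<.006)
    (e,ax,_),a=blob(near(ct),(u,v),0)
    us=project(s,p)[0]
    (e2,ax2,_),a2=blob(near(cs),us,0)
    x=onplane(t,[e],z)[0]; y=onplane(s,[e2],z)[0]
    print(n,"z",round(z,4),"top",x.round(4),"side",y.round(4),"tri",triang([t,s],[e,e2]).round(4),"dia",np.round(2*0+np.array(ax)/484*(t["depth"][v,u]),3),a,a2)
hsv=cv2.cvtColor(t["color"],cv2.COLOR_RGB2HSV)
for u,v in [(182,175),(229,167),(277,159),(323,151)]:
    print("mat px",hsv[v,u],"board",hsv[v+27,u],"z",ct[v-3:v+4,u-3:u+4,2].mean().round(4), "tri-less", onplane(t,[(u,v)],.021)[0].round(4))
hs=cv2.cvtColor(s["color"],cv2.COLOR_RGB2HSV)
for u,v in [(216,278),(226,242),(236,212),(243,185)]: print(hs[v,u],cs[v,u].round(4))
print("board edge hsv",hs[200,262],hs[260,193])
E
```

```text
counter z 0.0007983450783201832 [ 0.30796963  0.15742045 -0.00192553]
pot z 0.0599 top [0.4257 0.2883 0.0599] side [0.4226 0.2924 0.0599] tri [0.4246 0.2898 0.0549] dia [0.054 0.057] 708 782
jar z 0.1184 top [0.4283 0.0803 0.1184] side [0.4262 0.0857 0.1184] tri [0.4277 0.0809 0.1131] dia [0.051 0.052] 691 434
cruet z 0.0923 top [ 0.4389 -0.0042  0.0923] side [0.4366 0.0005 0.0923] tri [ 0.4383 -0.0043  0.0876] dia [0.019 0.02 ] 99 68
canister z 0.1506 top [ 0.438  -0.0902  0.1506] side [ 0.4356 -0.0841  0.1506] tri [ 0.4375 -0.0907  0.1453] dia [0.05  0.051] 722 303
can z 0.0882 top [ 0.4528 -0.2644  0.0882] side [ 0.4499 -0.2593  0.0882] tri [ 0.4519 -0.2658  0.0836] dia [0.052 0.052] 651 234
ball z 0.0365 top [0.4597 0.1843 0.0365] side [0.4574 0.1918 0.0365] tri [0.4596 0.1861 0.0279] dia [0.027 0.03 ] 161 131
wood z 0.0305 top [ 0.4243 -0.1933  0.0305] side [ 0.4095 -0.1872  0.0305] tri [ 0.4174 -0.1953  0.0231] dia [0.038 0.08 ] 481 96
block z 0.068 top [0.5968 0.267  0.068 ] side [0.5957 0.2704 0.068 ] tri [0.5974 0.2682 0.0641] dia [0.052 0.101] 782 775
mat px [ 17  93 168] board [ 19  82 174] z 0.0217 tri-less [0.6139 0.1898 0.021 ]
mat px [ 17  93 168] board [ 19  83 170] z 0.0406 tri-less [0.6278 0.0954 0.021 ]
mat px [ 17  95 170] board [ 20  84 161] z 0.0411 tri-less [ 0.6419 -0.0007  0.021 ]
mat px [ 17  94 162] board [ 19  82 168] z 0.0215 tri-less [ 0.6563 -0.0932  0.021 ]
[ 17  93 202] [0.6101 0.1906 0.0223]
[ 17  92 209] [0.6278 0.0923 0.0199]
[ 17  95 204] [ 0.6404 -0.0021  0.0193]
[ 17  96 188] [ 0.6573 -0.096   0.0207]
board edge hsv [ 18  85 196] [ 18  88 180]
```

Emit:
carry_out(
  rows=[
    [[589,-393,-100,0,0,-9.1],[589,-393,-100,0,0,-9.1],[589,-393,-100,0,0,-9.1],[589,-393,-100,0,0,-9.1],[589,-393,-100,0,0,-9.1],[589,-393,-100,0,0,-9.1],[589,-393,-100,0,0,-9.1],[589,-393,-100,0,0,-9.1],[589,-393,-100,0,0,-9.1],[589,-393,-100,0,0,-9.1],[589,-393,-100,0,0,-9.1],[589,-393,-100,0,0,-9.1],[589,-393,-100,0,0,-9.1],[589,-393,-100,0,0,-9.1],[589,-393,-100,0,0,-9.1],[589,-393,-100,0,0,-9.1],[589,-393,-100,0,0,-9.1],[589,-393,-100,0,0,-9.1],[589,-393,-100,0,0,-9.1],[589,-393,-100,0,0,-9.1]],
  ],
  fingers=1,
  grip_force=20,
)

```text
time: 2.1
position: [0.6309, 0.0452, 0.3922]
tool_rot: [0.653, 0.757, -0.0, -0.0]
ft_force: [-0.2, 1.4, 0.7]
grip_width: 0.0873
```

```bash
python3 - <<'E'
from rig import robot
import cv2,numpy as np
from scipy.spatial.transform import Rotation as R
c=robot.camera("wrist"); cv2.imwrite("pics/w1.png",c["color"][...,::-1]); np.savez("w1.npz",**c)
o=robot.get_obs(); print(o["position"],R.from_quat(o["tool_rot"]).as_matrix().round(4))
T=c["camera_from_world"]; print("cam pos",-T[:3,:3].T@T[:3,3],T[2,:3])
E
```

```text
[0.63103658 0.04543286 0.39235187] [[-1.464e-01  9.892e-01 -1.000e-04]
 [ 9.892e-01  1.464e-01 -1.000e-04]
 [-1.000e-04 -1.000e-04 -1.000e+00]]
cam pos [0.6184484  0.12440266 0.48481209] [ 0.04157196 -0.2882157  -0.95666268]
```

View pics/w1.png

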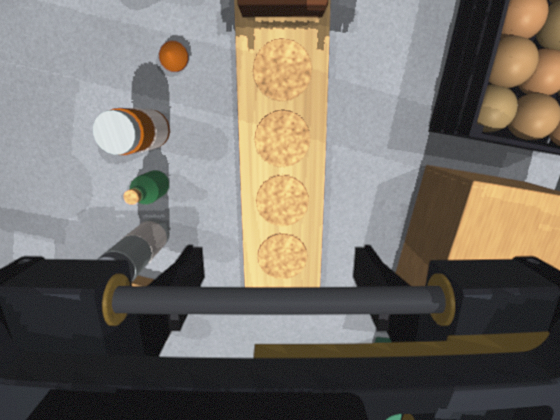

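The wrist view shows the four mats clearly at (281,69), (282,137), (282,200) and (282,257), with the end block at the top edge. It also shows the jar at (120,131), the cruet at (145,188) and the ball at (173,56).

```bash
cat > m.py <<'E'
from h import *
def mats(c,px,rpx):
    """ellipse-fit mat centres by colour: mats vs. board in a,b channels"""
    im=cv2.GaussianBlur(c["color"],(5,5),0); hsv=cv2.cvtColor(im,cv2.COLOR_RGB2HSV).astype(float)
    out=[]
    for u,v in px:
        yy,xx=np.mgrid[:420,:560]; near=np.hypot(xx-u,yy-v)<rpx*1.35
        a=hsv[...,0]*6-hsv[...,1]*-.6*0 
        f=hsv[...,1]-hsv[...,0]*5
        inn=f[np.hypot(xx-u,yy-v)<rpx*.6]; 
        th=cv2.threshold(np.clip((f[near]+100)*2,0,255).astype(np.uint8),0,255,cv2.THRESH_OTSU)[0]/2-100
        m=((f>th)&near).astype(np.uint8)
        m=cv2.morphologyEx(cv2.morphologyEx(m,3,np.ones((7,7))),2,np.ones((9,9)))
        out.append(blob(m,(u,v),0))
    return out
E
python3 - <<'E'
from m import *
w=dict(np.load("w1.npz"));t=dict(np.load("top0.npz"))
W=[];Tp=[]
for c,px,r,L in((w,[(281,69),(282,137),(282,200),(282,257)],28,W),(t,[(182,175),(229,167),(277,159),(323,151)],20,Tp)):
    for (e,ax,an),a in mats(c,px,r):
        x=onplane(c,[e],.021)[0]; L.append((e,x)); print(np.round(e,1),np.round(ax,1),a,x.round(4))
print("tri",[triang([w,t],[a[0],b[0]]).round(4).tolist() for a,b in zip(W,Tp)])
for L in(W,Tp):
    P=np.array([l[1][:2] for l in L]); print("gaps",np.linalg.norm(np.diff(P,axis=0),axis=1).round(4))
    m=P.mean(0); d=P[3]-P[0]; d/=np.linalg.norm(d); print("fit",d,(m+np.outer([-142.5,-47.5,47.5,142.5],d)/1000).round(4).tolist())
for n,uv,z in[("jar",(118,131),.118),("cruet",(131,197),.092)]: print(n,onplane(w,[uv],z).round(4))
E
```

```text
[283.7  70.1] [66.1 68.8] 3313 [0.6164 0.1889 0.021 ]
[286.2 134.1] [65.6 69.4] 3344 [0.633  0.1028 0.021 ]
[286.6 198. ] [54.1 63.6] 2487 [0.6482 0.0073 0.021 ]
[282.  256.4] [73.6 75.9] 4329 [ 0.6559 -0.0917  0.021 ]
[182.9 174.6] [40.1 41.4] 1299 [0.6146 0.188  0.021 ]
[229.2 166.5] [39.6 41.6] 1290 [0.6288 0.0949 0.021 ]
[276.4 158.9] [40.  41.1] 1284 [6.422e-01 4.000e-04 2.100e-02]
[323.  150.9] [39.1 40.6] 1246 [ 0.6564 -0.0933  0.021 ]
tri [[0.6164, 0.1899, 0.0129], [0.635, 0.1, -0.0099], [0.6495, 0.0008, -0.0063], [0.6566, -0.0933, 0.0183]]
gaps [0.0877 0.0967 0.0993]
fit [ 0.13955389 -0.99021448] [[0.6185, 0.1929], [0.6317, 0.0988], [0.645, 0.0048], [0.6583, -0.0893]]
gaps [0.0941 0.0955 0.0948]
fit [ 0.14718402 -0.98910913] [[0.6145, 0.1885], [0.6285, 0.0945], [0.6425, 0.0005], [0.6565, -0.0934]]
jar [[0.4339 0.0837 0.118 ]]
cruet [[ 0.4388 -0.0031  0.092 ]]
```

```bash
python3 - <<'E'
from h import *
w=dict(np.load("w1.npz"));t=dict(np.load("top0.npz"))
im=cv2.GaussianBlur(w["color"],(5,5),0).astype(float)
hsv=cv2.cvtColor(im.astype(np.uint8),cv2.COLOR_RGB2HSV)
for u,v in[(281,69),(255,100),(282,137),(282,168)]: print(im[v,u],hsv[v,u])
f=im[...,2]; top=[(182.9,174.6),(229.2,166.5),(276.4,158.9),(323,150.9)]
yy,xx=np.mgrid[:420,:560]
for (u,v),q in zip([(281,69),(282,137),(282,200),(282,257)],top):
    d=np.hypot(xx-u,yy-v); m=(d<36)
    th=cv2.threshold(np.clip(im[...,1],0,255).astype(np.uint8)[m],0,255,cv2.THRESH_OTSU)[0]
    k=((im[...,1]<th)&m).astype(np.uint8); k=cv2.morphologyEx(cv2.morphologyEx(k,3,np.ones((9,9))),2,np.ones((11,11)))
    (e,ax,_),a=blob(k,(u,v),0)
    print(np.round(e,1),np.round(ax,1),onplane(w,[e],.021)[0].round(4),"tri",triang([w,t],[e,q]).round(4),"eye",onplane(w,[(u,v)],.021)[0].round(4),triang([w,t],[(u,v),q]).round(4))
E
```

```text
[231. 188. 124.] [ 18 118 231]
[222. 186. 127.] [ 19 109 222]
[240. 204. 135.] [ 20 112 240]
[243. 222. 155.] [ 23  92 243]
[281.6  70.9] [60.5 67.7] [0.6136 0.1874 0.021 ] tri [0.6136 0.1868 0.0256] eye [0.6124 0.1898 0.021 ] [0.6129 0.1877 0.0273]
[285.9 134.9] [60.1 63.7] [0.6327 0.1016 0.021 ] tri [ 0.6344  0.0993 -0.0059] eye [0.6275 0.0978 0.021 ] [0.6285 0.0965 0.0182]
[286.4 199.8] [59.4 73. ] [0.6483 0.0045 0.021 ] tri [6.484e-01 2.000e-04 9.000e-04] eye [0.6417 0.0031 0.021 ] [0.6427 0.0011 0.0155]Traceback (most recent call last):
  File "<stdin>", line 12, in <module>
  File "h.py", line 26, in blob
    i=1+np.argmin(np.hypot(*(cen[1:]-uv).T)+1e3*(s[1:,4]<20))
        ~~~~~~~~~^^^^^^^^^^^^^^^^^^^^^^^^^^^^^^^^^^^^^^^^^^^^
    return _wrapfunc(a, 'argmin', axis=axis, out=out, **kwds)
    return bound(*args, **kwds)
ValueError: attempt to get argmin of an empty sequence
```

Emit:
carry_out(
  rows=[
    [[271,-168,0,0,0,0],[271,-168,192,0,0,0],[271,-168,192,0,0,0],[271,-168,192,0,0,0],[271,-168,192,0,0,0],[271,-168,192,0,0,0],[271,-168,192,0,0,0],[271,-168,192,0,0,0],[271,-168,192,0,0,0],[271,-168,192,0,0,0],[271,-168,192,0,0,0],[271,-168,192,0,0,0],[271,-168,192,0,0,0],[271,-168,192,0,0,0]],
  ],
)

```text
time: 3.55
position: [0.4258, 0.2892, 0.2008]
tool_rot: [0.653, 0.757, 0.001, 0.0]
ft_force: [0.8, -0.0, -0.1]
grip_width: 0.087
```

```bash
python3 - <<'E'
from rig import robot
import cv2,numpy as np
c=robot.camera("wrist"); cv2.imwrite("pics/w2.png",c["color"][...,::-1]); np.savez("w2.npz",**c)
print(robot.get_obs()["position"])
E
```

```text
[0.42560611 0.28932916 0.20062409]
```

View pics/w2.png

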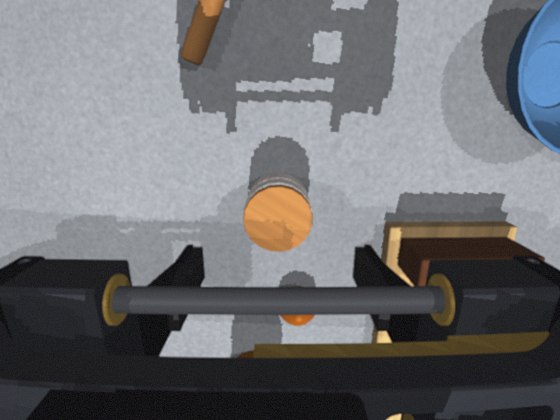

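The pot lid is at (278,218), centred between the fingers (about x=280). The ball and end block are well clear. I'll check its height by crossing this view with the top view.

```bash
cat > lid.py <<'E'
from h import *
def lid(c,uv,rpx,z,tol=18):
    """flood-fill lid colour around uv, ellipse centre, ray onto plane z"""
    im=cv2.GaussianBlur(c["color"],(5,5),0); m=np.zeros((422,562),np.uint8)
    cv2.circle(m,(uv[0]+1,uv[1]+1),rpx,2,1)
    k=m.copy(); cv2.floodFill(im.copy(),k,uv,0,(tol,)*3,(tol,)*3,4|(1<<8)|cv2.FLOODFILL_FIXED_RANGE|cv2.FLOODFILL_MASK_ONLY)
    (e,ax,_),a=blob(k[1:-1,1:-1]==1,uv,0)
    return e,np.round(ax,1),onplane(c,[e],z)[0]
E
python3 - <<'E'
from lid import *
w=dict(np.load("w2.npz"));t=dict(np.load("top0.npz"))
a=lid(w,(270,212),42,.06,40);b=lid(t,(123,268),22,.06,40);print(a,b,triang([w,t],[a[0],b[0]]).round(4))
c=cloud(w); print(c[212:222,270:286].reshape(-1,3).mean(0))
E
```

```text
((277.44830322265625, 218.01510620117188), array([62.2, 66.7]), array([0.42386451, 0.29234318, 0.06      ])) ((126.90059661865234, 270.2449645996094), array([34.1, 35.8]), array([0.4256688 , 0.28403846, 0.06      ])) [0.4252 0.2883 0.0474]
[0.42372385 0.29360202 0.06002213]
```

Emit:
carry_out(
  rows=[
    [[2,-1,40,0,0,0],[2,-1,75,0,0,0],[2,-1,95,0,0,0],[2,-1,110,0,0,0],[2,-1,118,0,0,0],[2,-1,118,0,0,0],[2,-1,118,0,0,0]],
  ],
)

```text
time: 4.3
position: [0.4242, 0.2916, 0.0827]
tool_rot: [0.653, 0.758, 0.0, 0.0]
ft_force: [0.5, 0.3, 1.3]
grip_width: 0.0869
```

Emit:
carry_out(
  rows=[
    [[0,0,0,0,0,0],[0,0,0,0,0,0],[0,0,0,0,0,0],[0,0,0,0,0,0],[0,0,0,0,0,0],[0,0,0,0,0,0],[0,0,0,0,0,0],[0,0,0,0,0,0],[0,0,0,0,0,0],[0,0,0,0,0,0]],
  ],
  fingers=0,
  grip_force=20,
)

```text
time: 5.3
position: [0.4241, 0.2917, 0.0825]
tool_rot: [0.653, 0.758, 0.0, 0.0]
ft_force: [-0.3, 0.0, 5.4]
grip_width: 0.0571
```

Emit:
carry_out(
  rows=[
    [[0,0,-20,0,0,0],[0,0,-50,0,0,0],[0,0,-85,0,0,0],[-15,6,-105,0,0,0],[-40,17,-110,0,0,0],[-75,31,-110,0,0,0],[-112,47,-110,0,0,0],[-150,63,-110,0,0,0],[-190,79,-110,0,0,0],[-230,96,-110,0,0,0],[-270,113,-110,0,0,0],[-308,129,-110,0,0,0],[-345,144,-110,0,0,0],[-375,157,-110,0,0,0],[-398,166,-110,0,0,0],[-410,172,-110,0,0,0],[-415,173.5,-110,0,0,0],[-415,173.5,-110,0,0,0],[-415,173.5,-110,0,0,0]],
  ],
)

```text
time: 7.2
position: [0.6558, -0.0918, 0.1918]
tool_rot: [0.652, 0.758, -0.0, -0.001]
ft_force: [-0.6, -0.4, -1.6]
grip_width: 0.0571
```

```bash
python3 - <<'E'
from rig import robot
import cv2,numpy as np
c=robot.camera("wrist"); cv2.imwrite("pics/w3.png",c["color"][...,::-1]); np.savez("w3.npz",**c)
print(robot.get_obs()["position"],robot.get_obs()["ft_force"])
E
```

```text
[ 0.65587497 -0.09166199  0.19197047] [-0.57671452  0.37447916 -2.09440091]
```

View pics/w3.png

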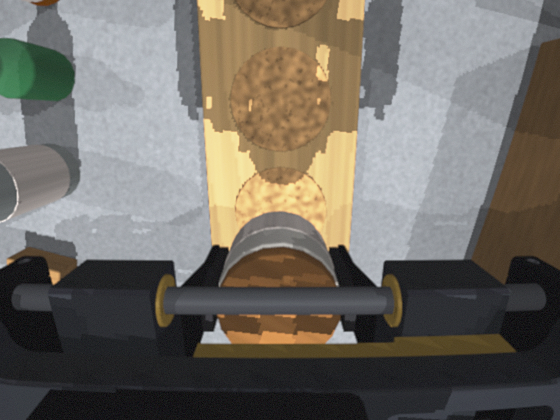

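The pot hangs level over mat 4, whose rim shows at (281,168) above the pot. Mat 3 is at (280,98) and nothing is in the way.

```bash
python3 - <<'E'
from h import *
w=dict(np.load("w3.npz")); print(onplane(w,[(280,98.5),(281,168)],.021).round(4)); c=cloud(w); print(np.median(c[90:110,270:290].reshape(-1,3),0))
E
```

```text
[[ 0.6417  0.0025  0.021 ]
 [ 0.651  -0.0533  0.021 ]]
[0.64146265 0.00168264 0.02109067]
```

Emit:
carry_out(
  rows=[
    [[-1.5,0.5,30,0,0,0],[-1.5,0.5,55,0,0,0],[-1.5,0.5,70,0,0,0],[-1.5,0.5,80,0,0,0],[-1.5,0.5,84,0,0,0],[-1.5,0.5,87,0,0,0],[-1.5,0.5,88,0,0,0],[-1.5,0.5,88,0,0,0],[-1.5,0.5,88,0,0,0]],
  ],
)

```text
time: 8.15
position: [0.6579, -0.0948, 0.105]
tool_rot: [0.653, 0.758, 0.0, 0.001]
ft_force: [-0.2, -0.4, -0.9]
grip_width: 0.0573
```

Emit:
carry_out(
  rows=[
    [[0.5,-0.5,1,0,0,0],[1,-1,1.5,0,0,0],[1,-1,1.5,0,0,0],[1,-1,1.5,0,0,0]],
  ],
)

```text
time: 8.55
position: [0.6571, -0.0942, 0.1036]
tool_rot: [0.653, 0.758, 0.0, 0.001]
ft_force: [-0.3, -1.1, 3.9]
grip_width: 0.0573
```

Emit:
carry_out(
  rows=[
    [[0,0,0,0,0,0],[0,0,0,0,0,0],[0,0,0,0,0,0],[0,0,0,0,0,0],[0,0,0,0,0,0],[0,0,0,0,0,0],[0,0,0,0,0,0],[0,0,-20,0,0,0],[0,0,-50,0,0,0],[0,0,-100,0,0,0],[0,0,-120,0,0,0],[0,0,-120,0,0,0],[0,0,-120,0,0,0]],
  ],
  fingers=1,
)

```text
time: 9.85
position: [0.6561, -0.0937, 0.2227]
tool_rot: [0.653, 0.758, -0.0, -0.0]
ft_force: [-0.7, -0.1, 0.2]
grip_width: 0.0871
```

Emit:
carry_out(
  rows=[
    [[-15,-24,0,0,0,0],[-40,-65,0,0,0,0],[-64,-104,0,0,0,0],[-88,-143,0,0,0,0],[-112,-182,0,0,0,0],[-130,-211,0,0,0,0],[-139,-226,0,0,0,0],[-139,-226,0,0,0,0],[-139,-226,0,0,0,0],[-139,-226,0,0,0,0]],
  ],
)

```text
time: 10.85
position: [0.4538, -0.2639, 0.2219]
tool_rot: [0.652, 0.758, 0.0, -0.001]
ft_force: [0.0, -1.1, 0.2]
grip_width: 0.0871
```

```bash
python3 - <<'E'
from rig import robot
import cv2,numpy as np
c=robot.camera("wrist"); cv2.imwrite("pics/w4.png",c["color"][...,::-1]); np.savez("w4.npz",**c)
print(robot.get_obs()["position"])
E
```

```text
[ 0.45397357 -0.26384249  0.22211207]
```

View pics/w4.png

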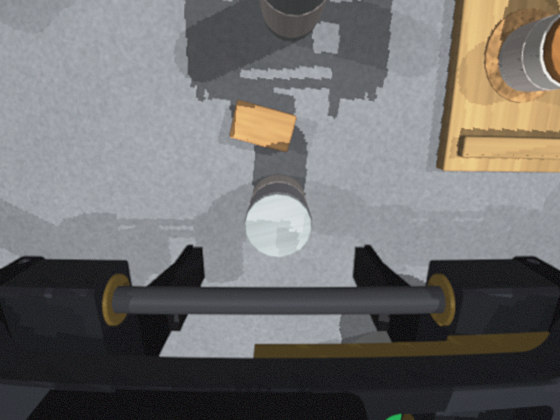

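The can's lid is at (278,224), centred between the fingers. The wood block at (263,126) is clear of them, and the pot stands on its mat at the right.

```bash
python3 - <<'E'
from lid import *
w=dict(np.load("w4.npz"));t=dict(np.load("top0.npz"))
a=lid(w,(268,215),40,.088,40);b=lid(t,(423,249),22,.088,40);print(a,b,triang([w,t],[a[0],b[0]]).round(4))
print("eye",onplane(w,[(278,224)],.088),np.median(cloud(w)[216:232,270:286].reshape(-1,3),0))
c=cloud(w); m=(c[...,2]<.04)&(c[...,2]>.02)&(np.hypot(*(np.mgrid[:420,:560]-np.array([126,263])[:,None,None]))<40)
print("wood y range",np.percentile(c[m],[2,98],axis=0).round(3))
E
```

```text
((275.5558166503906, 223.7184295654297), array([56.1, 64.2]), array([ 0.4504499 , -0.26326597,  0.088     ])) ((427.79486083984375, 247.6346435546875), array([33.3, 36. ]), array([ 0.45385523, -0.27351718,  0.088     ])) [ 0.4592 -0.3142 -0.0569]
eye [[ 0.45236036 -0.26321426  0.088     ]] [ 0.45176769 -0.26294746  0.08795378]
wood y range [[ 0.401 -0.211  0.028]
 [ 0.454 -0.177  0.032]]
```

Emit:
carry_out(
  rows=[
    [[0.5,-1.5,35,0,0,0],[0.5,-1.5,70,0,0,0],[0.5,-1.5,95,0,0,0],[0.5,-1.5,110,0,0,0],[0.5,-1.5,116,0,0,0],[0.5,-1.5,116,0,0,0],[0.5,-1.5,116,0,0,0]],
  ],
)

```text
time: 11.6
position: [0.4526, -0.2644, 0.1073]
tool_rot: [0.652, 0.758, 0.0, 0.001]
ft_force: [0.8, -0.0, 0.5]
grip_width: 0.0873
```

Emit:
carry_out(
  rows=[
    [[0,0,0,0,0,0],[0,0,0,0,0,0],[0,0,0,0,0,0],[0,0,0,0,0,0],[0,0,0,0,0,0],[0,0,0,0,0,0],[0,0,0,0,0,0],[0,0,0,0,0,0],[0,0,0,0,0,0],[0,0,0,0,0,0]],
  ],
  fingers=0,
  grip_force=25,
)

```text
time: 12.6
position: [0.4522, -0.2647, 0.107]
tool_rot: [0.653, 0.758, 0.0, 0.0]
ft_force: [2.5, -0.6, 4.2]
grip_width: 0.0531
```

Emit:
carry_out(
  rows=[
    [[0,0,-20,0,0,0],[0,0,-50,0,0,0],[0,0,-85,0,0,0],[0,0,-108,0,0,0],[12,12,-115,0,0,0],[36,35,-115,0,0,0],[62,60,-115,0,0,0],[88,85,-115,0,0,0],[114,110,-115,0,0,0],[140,135,-115,0,0,0],[166,160,-115,0,0,0],[192,185,-115,0,0,0],[214,206,-115,0,0,0],[229,220,-115,0,0,0],[235.5,226.5,-115,0,0,0],[235.5,226.5,-115,0,0,0],[235.5,226.5,-115,0,0,0],[235.5,226.5,-115,0,0,0]],
  ],
)

```text
time: 14.4
position: [0.6402, 0.0009, 0.2214]
tool_rot: [0.653, 0.757, -0.001, -0.001]
ft_force: [0.7, -0.4, -1.1]
grip_width: 0.0534
```

Emit:
carry_out(
  rows=[
    [[0,0,30,0,0,0],[0,0,60,0,0,0],[0,0,78,0,0,0],[0,0,86,0,0,0],[0,0,90,0,0,0],[0,0,90,0,0,0],[0,0,90,0,0,0]],
  ],
)

```text
time: 15.1
position: [0.6418, 0.0017, 0.1329]
tool_rot: [0.653, 0.758, 0.001, 0.001]
ft_force: [-0.2, -0.7, -1.1]
grip_width: 0.0532
```

Emit:
carry_out(
  rows=[
    [[0,0,2,0,0,0],[0,0,4,0,0,0],[0,0,5,0,0,0],[0,0,5,0,0,0],[0,0,5,0,0,0]],
  ],
)

```text
time: 15.6
position: [0.6414, 0.002, 0.128]
tool_rot: [0.653, 0.758, 0.0, 0.001]
ft_force: [-0.7, -0.6, 6.0]
grip_width: 0.0533
```

Emit:
carry_out(
  rows=[
    [[0,0,0,0,0,0],[0,0,0,0,0,0],[0,0,0,0,0,0],[0,0,0,0,0,0],[0,0,0,0,0,0],[0,0,0,0,0,0],[0,0,0,0,0,0],[0,0,-20,0,0,0],[0,0,-50,0,0,0],[0,0,-90,0,0,0],[0,0,-120,0,0,0],[0,0,-130,0,0,0],[0,0,-130,0,0,0],[0,0,-130,0,0,0]],
  ],
  fingers=1,
)

```text
time: 17.0
position: [0.6402, 0.0021, 0.2553]
tool_rot: [0.653, 0.758, -0.001, -0.001]
ft_force: [-1.0, 0.1, -1.0]
grip_width: 0.0867
```

Emit:
carry_out(
  rows=[
    [[15,-27,0,0,0,0],[35,-63,0,0,0,0],[57,-103,0,0,0,0],[79,-143,0,0,0,0],[98,-177,0,0,0,0],[109,-197,0,0,0,0],[109,-197,0,0,0,0],[109,-197,0,0,0,0],[109,-197,0,0,0,0]],
  ],
)

```text
time: 17.9
position: [0.4317, 0.0802, 0.2563]
tool_rot: [0.653, 0.757, 0.0, 0.0]
ft_force: [0.6, -0.9, -0.7]
grip_width: 0.0868
```

```bash
python3 - <<'E'
from rig import robot
import cv2,numpy as np
c=robot.camera("wrist"); cv2.imwrite("pics/w5.png",c["color"][...,::-1]); np.savez("w5.npz",**c)
print(robot.get_obs()["position"])
E
```

```text
[0.43173278 0.08015849 0.25640939]
```

View pics/w5.png

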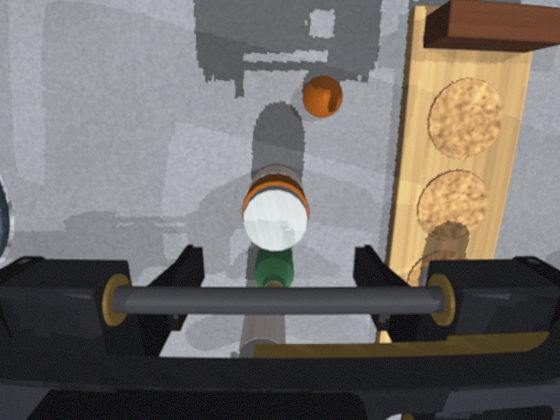

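The jar lid is at (276,219) and the cruet just behind it at (273,268). The ball is at (322,97). Mats 1 and 2 are at (465,118) and (452,204).

```bash
python3 - <<'E'
from h import *
w=dict(np.load("w5.npz"));t=dict(np.load("top0.npz"))
print("jar",onplane(w,[(276,219)],.118),triang([w,t],[(276,219),(233,266)]),np.median(cloud(w)[212:228,268:284].reshape(-1,3),0))
print("mats",onplane(w,[(465,118),(452,204)],.021))
E
```

```text
jar [[0.4285545  0.08304382 0.118     ]] [0.42900153 0.07871272 0.10491128] [0.42815067 0.0826802  0.11801881]
mats [[0.61190572 0.18958964 0.021     ]
 [0.62585317 0.09727471 0.021     ]]
```

Emit:
carry_out(
  rows=[
    [[2,-3,35,0,0,0],[2,-3,70,0,0,0],[2,-3,100,0,0,0],[2,-3,120,0,0,0],[2,-3,129,0,0,0],[2,-3,129,0,0,0],[2,-3,129,0,0,0]],
  ],
)

```text
time: 18.65
position: [0.4276, 0.082, 0.128]
tool_rot: [0.653, 0.758, 0.0, 0.0]
ft_force: [0.4, -0.0, 0.1]
grip_width: 0.0868
```

Emit:
carry_out(
  rows=[
    [[0,0,0,0,0,0],[0,0,0,0,0,0],[0,0,0,0,0,0],[0,0,0,0,0,0],[0,0,0,0,0,0],[0,0,0,0,0,0],[0,0,0,0,0,0],[0,0,0,0,0,0],[0,0,0,0,0,0],[0,0,0,0,0,0]],
  ],
  fingers=0,
  grip_force=25,
)

```text
time: 19.65
position: [0.4277, 0.0822, 0.1281]
tool_rot: [0.653, 0.758, 0.001, 0.001]
ft_force: [1.8, 0.3, 5.7]
grip_width: 0.0576
```

Emit:
carry_out(
  rows=[
    [[0,0,-20,0,0,0],[0,0,-50,0,0,0],[0,0,-85,0,0,0],[0,0,-115,0,0,0],[-1,13,-125,0,0,0],[-3,36,-125,0,0,0],[-6,70,-125,0,0,0],[-9,105,-125,0,0,0],[-12,140,-125,0,0,0],[-14,172,-125,0,0,0],[-15,191,-125,0,0,0],[-15.5,199,-125,0,0,0],[-15.5,199,-125,0,0,0],[-15.5,199,-125,0,0,0],[-15.5,199,-125,0,0,0]],
  ],
)

```text
time: 21.15
position: [0.6242, 0.0964, 0.2524]
tool_rot: [0.653, 0.758, -0.001, -0.001]
ft_force: [-0.7, 0.8, -2.8]
grip_width: 0.0573
```

Emit:
carry_out(
  rows=[
    [[0,0,35,0,0,0],[0,0,70,0,0,0],[0,0,88,0,0,0],[0,0,96,0,0,0],[0,0,100,0,0,0],[0,0,100,0,0,0],[0,0,100,0,0,0]],
  ],
)

```text
time: 21.85
position: [0.6267, 0.0963, 0.1541]
tool_rot: [0.653, 0.758, 0.001, 0.001]
ft_force: [-0.7, -0.7, -3.0]
grip_width: 0.0575
```

Contact is expected at z = 0.149.

Emit:
carry_out(
  rows=[
    [[0,0,2,0,0,0],[0,0,4,0,0,0],[0,0,5,0,0,0],[0,0,5,0,0,0],[0,0,5,0,0,0]],
  ],
)

```text
time: 22.35
position: [0.6264, 0.0964, 0.1492]
tool_rot: [0.653, 0.758, 0.0, 0.001]
ft_force: [-1.2, 0.3, 4.9]
grip_width: 0.0572
```

Emit:
carry_out(
  rows=[
    [[0,0,0,0,0,0],[0,0,0,0,0,0],[0,0,0,0,0,0],[0,0,0,0,0,0],[0,0,0,0,0,0],[0,0,0,0,0,0],[0,0,0,0,0,0],[0,0,-20,0,0,0],[0,0,-50,0,0,0],[0,0,-90,0,0,0],[0,0,-125,0,0,0],[0,0,-140,0,0,0],[0,0,-140,0,0,0],[0,0,-140,0,0,0]],
  ],
  fingers=1,
)

```text
time: 23.75
position: [0.6255, 0.0963, 0.2873]
tool_rot: [0.653, 0.758, -0.0, -0.0]
ft_force: [0.5, -0.5, -1.2]
grip_width: 0.0867
```

Emit:
carry_out(
  rows=[
    [[-18,-24,0,0,0,0],[-42,-57,0,0,0,0],[-68,-92,0,0,0,0],[-94,-127,0,0,0,0],[-120,-163,0,0,0,0],[-145,-196,0,0,0,0],[-157,-213,0,0,0,0],[-157,-213,0,0,0,0],[-157,-213,0,0,0,0],[-157,-213,0,0,0,0]],
  ],
)

```text
time: 24.75
position: [0.439, -0.09, 0.2872]
tool_rot: [0.652, 0.758, 0.0, -0.0]
ft_force: [-0.4, 0.5, -0.0]
grip_width: 0.0868
```

```bash
python3 - <<'E'
from rig import robot
import cv2,numpy as np
c=robot.camera("wrist"); cv2.imwrite("pics/w6.png",c["color"][...,::-1]); np.savez("w6.npz",**c)
print(robot.get_obs()["position"])
E
```

```text
[ 0.43917186 -0.08987832  0.28729415]
```

View pics/w6.png

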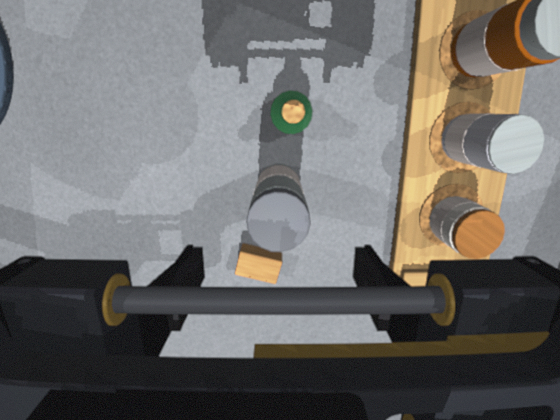

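The canister lid is at (278,219), the cruet stands at (292,111), and the jar, can and pot are upright on their mats at the right.

```bash
python3 - <<'E'
from h import *
w=dict(np.load("w6.npz"));t=dict(np.load("top0.npz"))
print("can",onplane(w,[(278.5,219)],.15),triang([w,t],[(278.5,219),(330,257)]),np.median(cloud(w)[212:228,271:287].reshape(-1,3),0))
for n,uv,z in[("cruet",(293,112),.092),("can",(515,143),.109),("pot",(479,233),.081)]: print(n,onplane(w,[uv],z).round(4))
E
```

```text
can [[ 0.43762955 -0.08635876  0.15      ]] [ 0.43885863 -0.09025968  0.1380976 ] [ 0.43770259 -0.08667764  0.14996119]
cruet [[ 0.4384 -0.004   0.092 ]]
can [[0.6382 0.0018 0.109 ]]
pot [[ 0.6541 -0.0933  0.081 ]]
```

Emit:
carry_out(
  rows=[
    [[2,-1,35,0,0,0],[2,-1,70,0,0,0],[2,-1,100,0,0,0],[2,-1,120,0,0,0],[2,-1,128,0,0,0],[2,-1,128,0,0,0],[2,-1,128,0,0,0]],
  ],
)

```text
time: 25.5
position: [0.4379, -0.0885, 0.1602]
tool_rot: [0.652, 0.758, 0.0, 0.001]
ft_force: [-0.8, 0.1, -0.3]
grip_width: 0.0869
```

Emit:
carry_out(
  rows=[
    [[0,0,0,0,0,0],[0,0,0,0,0,0],[0,0,0,0,0,0],[0,0,0,0,0,0],[0,0,0,0,0,0],[0,0,0,0,0,0],[0,0,0,0,0,0],[0,0,0,0,0,0],[0,0,0,0,0,0],[0,0,0,0,0,0]],
  ],
  fingers=0,
  grip_force=25,
)

```text
time: 26.5
position: [0.4374, -0.0887, 0.1599]
tool_rot: [0.653, 0.758, 0.0, 0.0]
ft_force: [1.1, 0.2, 2.7]
grip_width: 0.0513
```

Emit:
carry_out(
  rows=[
    [[0,0,-20,0,0,0],[0,0,-50,0,0,0],[0,0,-85,0,0,0],[0,0,-120,0,0,0],[0,0,-155,0,0,0],[0,0,-170,0,0,0],[12,10,-175,0,0,0],[34,29,-175,0,0,0],[60,52,-175,0,0,0],[88,76,-175,0,0,0],[116,100,-175,0,0,0],[144,124,-175,0,0,0],[172,148,-175,0,0,0],[200,172,-175,0,0,0],[224,193,-175,0,0,0],[241,207,-175,0,0,0],[249,214.5,-175,0,0,0],[249,214.5,-175,0,0,0],[249,214.5,-175,0,0,0],[249,214.5,-175,0,0,0]],
  ],
)

```text
time: 28.5
position: [0.6118, 0.1882, 0.3345]
tool_rot: [0.653, 0.757, -0.001, -0.0]
ft_force: [0.4, -0.2, -1.9]
grip_width: 0.0514
```

Emit:
carry_out(
  rows=[
    [[0,0,30,0,0,0],[0,0,65,0,0,0],[0,0,100,0,0,0],[0,0,128,0,0,0],[0,0,142,0,0,0],[0,0,149,0,0,0],[0,0,149,0,0,0],[0,0,149,0,0,0],[0,0,149,0,0,0]],
  ],
)

```text
time: 29.4
position: [0.6135, 0.1895, 0.1875]
tool_rot: [0.653, 0.758, 0.001, 0.001]
ft_force: [-0.1, -0.1, -2.2]
grip_width: 0.0516
```

Contact is expected at z = 0.181.

Emit:
carry_out(
  rows=[
    [[0,0,3,0,0,0],[0,0,5,0,0,0],[0,0,6,0,0,0],[0,0,6.5,0,0,0],[0,0,6.5,0,0,0]],
  ],
)

```text
time: 29.9
position: [0.6129, 0.1895, 0.1809]
tool_rot: [0.653, 0.758, 0.0, 0.0]
ft_force: [-0.6, -0.4, 5.5]
grip_width: 0.0512
```

Emit:
carry_out(
  rows=[
    [[0,0,0,0,0,0],[0,0,0,0,0,0],[0,0,0,0,0,0],[0,0,0,0,0,0],[0,0,0,0,0,0],[0,0,0,0,0,0],[0,0,0,0,0,0],[0,0,-20,0,0,0],[0,0,-50,0,0,0],[0,0,-90,0,0,0],[0,0,-130,0,0,0],[0,0,-150,0,0,0],[-100,-180,-150,0,0,0],[-100,-180,-150,0,0,0],[-100,-180,-150,0,0,0],[-100,-180,-150,0,0,0],[-100,-180,-150,0,0,0],[-100,-180,-150,0,0,0],[-100,-180,-150,0,0,0]],
  ],
  fingers=1,
)

```text
time: 31.8
position: [0.4508, 0.0639, 0.3299]
tool_rot: [0.653, 0.758, 0.001, 0.001]
ft_force: [-0.3, -0.6, 0.5]
grip_width: 0.0871
```

```bash
python3 - <<'E'
from rig import robot
import cv2,numpy as np
for n in("top","side"):
    c=robot.camera(n); cv2.imwrite(f"pics/{n}9.png",c["color"][...,::-1]); np.savez(f"{n}9.npz",**c)
from h import *
for n in("top","side"):
    c=dict(np.load(n+"9.npz"));C=cloud(c)
    for o,x,y,z in[("canister",.6135,.189,.171),("jar",.627,.096,.139),("can",.642,.002,.109),("pot",.657,-.094,.081),("cruet",.4389,-.004,.0923)]:
        m=(np.hypot(C[...,0]-x,C[...,1]-y)<.045)&(abs(C[...,2]-z)<.005)
        if m.sum()>20:
            (e,ax,_),a=blob(m,project(c,[x,y,z])[0],0); print(n,o,a,np.median(C[m][:,2]).round(4),onplane(c,[e],z)[0].round(4))
E
```

```text
top canister 706 0.1715 [0.6136 0.1867 0.171 ]
top jar 649 0.1395 [0.6274 0.0941 0.139 ]
top can 648 0.1096 [6.402e-01 1.000e-04 1.090e-01]
top pot 669 0.0816 [ 0.6561 -0.0963  0.081 ]
top cruet 98 0.0928 [ 0.4389 -0.0042  0.0923]
side canister 497 0.1709 [0.6098 0.1924 0.171 ]
side jar 397 0.1391 [0.6233 0.0991 0.139 ]
side can 330 0.1092 [0.6379 0.0053 0.109 ]
side pot 290 0.0812 [ 0.6536 -0.0915  0.081 ]
side cruet 63 0.0925 [ 4.365e-01 -4.000e-04  9.230e-02]
```

View pics/side9.png

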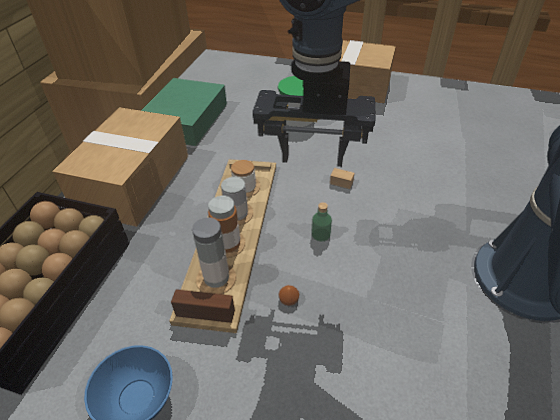

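View pics/top9.png

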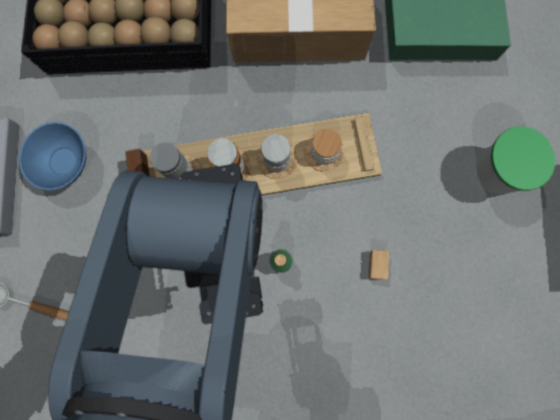

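Both views show the row canister, jar, can, pot stepping down from the dark block, all upright. The cruet stands untouched at (281,262) in the top view, and the gripper is clear of everything.

```bash
python3 -c "
from rig import robot
print(robot.hand_in())"
```

```text
the job is handed in; nothing more can be done
None
```

The canister, jar, can and pot now stand upright on the four mats in that order from the dark end block. All are released, and the job was handed in at about 32 s of the 120 s allowed.

- **Placement:** in the last top view each container is within about 3 mm of its mat's centre. Their tops read 171, 139, 109 and 81 mm, which matches each one's height plus the 21 mm mat.
- **Cruet:** the top view puts it within 1 mm of where it started, and both views show it standing upright.
- **Disagreements:** the side view puts every container and the cruet about 2–5 mm off the top view, with the same shift it showed before anything moved. My colour fit of the mats in the wrist view also failed. I took the mat centres from the top view and from hand-picked wrist pixels, which agreed to about 2–3 mm.
- **Heights:** crossing two views gave rough, mostly low heights, off by up to about 13 mm, and one bad fit was off by far more. I relied on the camera depth readings, which matched the given sizes.

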